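# Hold the oiler's bayonet cap in its vent position

### The job

Fit the loose winged bayonet cap to the oiler's open filler neck: pass its lugs down through the two slots, press it down against the bleed pin's spring until the cover meets the rim, and turn it clockwise half-way to its lock, wings in line with the narrow ribs on the neck. That is the vent position, where the lugs keep the cap from flying off while the pin bleeds the line, so stop well short of the lock click and finish still gripping the cap and holding it down and turned there; do not let go. Work gently, as the oiler's bowl is brittle: never push the cap against the unit with more than 40 N, and leave the other things on the bench where they are.

Things in the scene. Friction and masses are not known exactly. Their poses are not given: they have to be found in the camera images.
- cap: Black plastic bayonet cap, loose, standing on its nose, 60 mm tall, about 0.12 kg. Origin: centre of the nose's flat underside, z up. Nose 37 mm across (28 mm at its tip), 25 mm long; two lugs on it at +x and -x, out to 28 mm from the axis, 9 mm wide, 8 to 14 mm above the origin; round cover 70 mm across from 25 to 30 mm; wings above it. Same when turned by half a turn.
- cap_wings (a point): Middle of the top of the cap's wings, 60 mm above its origin. The wings are one upright bar along the cap's x (the line of the lugs): 58 mm long, 18 mm thick along y, 30 mm tall from the cover to the top; grip it across its thickness, near the middle (the feet of its ends are a little thicker).
- cap_seat (a point): Point on the cap's axis in the plane of the cover's underside, 25 mm above the cap's origin; it meets neck when the cover lies on the rim.
- oiler: Air-line service unit, fixed: two aluminium heads (tops at 131 mm) on a dark stand, 112 x 212 mm foot: the oiler with amber bowl and open neck, and at y = -88 mm the regulator with a black knob (48 mm across, top at 162 mm) and a gauge in front. Origin: on the neck's axis at bench height; z up, front faces -x. Nipples at both ends, to y = +68 and -156 mm, at 107 mm height.
- neck (a point): Centre of the neck's rim, 158 mm above the bench. Neck 72 mm outside, hole 46 mm across in a lip 6 mm thick, below it a channel 65 mm across, 27 mm deep from the rim. With the cover on the rim the lugs are 5 mm clear below the lip: the cap turns only while its cover is less than 5 mm above the rim, and only clockwise seen from above, from the slots (0 degrees) to stops (about 90).
- slot (a point): Outer part of one of the two slots in the lip, at rim height, 28 mm from the axis on the unit's +x side; the other is across from it. Each is 45 degrees wide and reaches out to 32.5 mm from the axis; the lugs enter here, cap's bar along the unit's x.
- half_rib (a point): Crest of one of two narrow ribs (3.5 mm wide) on the neck's outside, 40.5 mm from the axis, 45 degrees clockwise from a slot: the bar is in line with them at the half-way (vent) position.
- lock_boss (a point): Face of one of two broad bosses (13 mm wide) on the neck's outside, 43 mm from the axis, 90 degrees clockwise from a slot: the bar is in line with them at the stops, where the lugs, let up, click into 2.5 mm deep pockets in the lip: the lock.
- bleed_pin (a joint): Travel of the brass bleed pin (head 18 mm across) in the middle of the neck, m: 0 free, its head 14 mm below the rim; grows as the cap's nose presses it down. The nose meets it with the cover 11 mm above the rim; with the cover on the rim it reads 0.011. Spring: 2.7 N at the start of travel, 0.45 N more per mm, 7.7 N with the cover on the rim.
- pliers: Pliers with red handles, 67 x 190 x 15 mm, loose, to be left alone; origin under the middle, long axis y.
- offcut_jb: Light wood offcut, 50 x 140 x 25 mm, loose, lying between the wooden clamp jig and the oiler, to be left alone; origin under the middle, long axis y.
- angle_gauge: White and black angle gauge, 36 x 62 x 59 mm, loose, to be left alone; origin under the middle.

How it is judged:
By the outcome, as a careful person would: the job done as asked, in the order asked, and still so for the second after the job is handed in, while the arm keeps its last pose, push and grip.
It also fails if it takes over 40 s, if anything falls off the work surface, if the arm or the gripper's body presses on something with over 40 N, if the wrist force passes 120 N, or if a joint passes its speed limit or range.

### The arm

A 7-joint arm with a two-finger parallel gripper is mounted at the origin on a cart in front of the work surface, level with it; the furniture and walls round the work are solid. World frame = base frame: x ahead of the robot, y to its left, z up, the work surface at z = 0. Lengths are in m, angles in rad, forces in N, time in s.
With the tool pointing down it reaches from about 0.425 to 0.825 m from the base axis. Payload 3.6 kg.
Tool frame: the origin (TCP) lies at the very end of the fingers, on their centre line; the grasp point (between the pads) lies behind it (grip_depth is the z of the grasp point in the tool frame, in m); z points along the fingers, y is the line along which they close (so a half turn about z gives the same grasp; the last joint's range is limited). The gripper opens to 93 mm and grips with 3 to 60 N. Pads are 15 mm wide; open, the fingers measure 128 mm over their backs; the gripper's body (75 mm by 188 mm) begins 65 mm behind the grasp point.
Start: joints at [-1.286, 0.615, -0.013, 1.423, 0.008, 1.103, -0.04], TCP at [0.199, 0.619, 0.219] pointing down, gripper open.
Joint ranges: [-3.12, 3.12], [-0.3, 2.06], [-1.34, 1.32], [0.26, 2.42], [-1.36, 4.5], [0.01, 1.98], [-2.84, 2.84]. Speed limits (rad/s): [2.79, 2.79, 3.14, 3.14, 3.14, 3.14, 3.14].

### API

Orientations are given as [roll, pitch, yaw] about the fixed x, y, z axes, in that order (R = Rz(yaw) Ry(pitch) Rx(roll)).
In Python, from bench import * gives the robot as it stands.
- The arm moves only by the tool step_arm, never from a script. Its argument "commands" is a list of rows, each a list of 4 numbers: the shift along the tool's x, y, z in m, then the turn about the tool's z in degrees. A call has 1 to 8 rows; each row shifts and turns the commanded pose from where the row before left it, along the tool's axes as they then stand; what a row does not reach is not made up. A row lasts 1/8 s, in which the tool goes at most 62.5 mm and 10.7 degrees, less where a joint would pass 70% of its speed; a pose out of reach is approached as far as the arm can. A call with a gripper value outside its range is refused whole. "jaw" is the opening, from 0 (shut) to 1 (fully open), set as the call begins (left out, the last holds). The fingers move at their own pace and stop on an object; "force" is the grip in N (left out, the last holds). Time passes only in rows, so rows that do not move let the fingers close. It gives the time, the measured TCP pose, the force, the opening and the grip force at its end, in the units of the state.
- state(): the state, without advancing time (a new reading comes with each control period).
- grab_frame(name): name is "side" or "top" or "wrist"; returns a dict with "img" (480x640x3 uint8, blue, green, red), "fx", "fy", "cx", "cy" (pixels), "dist_coeffs" ([k1, k2, p1, p2, k3] as OpenCV has them; the pictures are not rectified), "T" (4x4, takes a point from camera to world coordinates). Camera axes: x right, y up, looking along -z (the intrinsics and any distortion apply to the point x, -y, -z); pixel columns grow to the right and rows downward; lengths in m; the calibration is good to about 2 mm. A picture is of the moment at which its call begins. There is no depth.
- hand_in(): hands the job in; it is judged then, once.
The state is a dict: "time": time; "joints": joint angles; "joint_vel": joint speeds; "tau": joint torques, N m; "tool_pos": TCP position; "eef_rot": TCP orientation; "wrist_force": force on the tool from outside, world axes, zero at the start; "torque": the same for the moment, N m; "width": finger opening in m; "grasp_force": force on a finger pad.
Only numpy, scipy, OpenCV 4.12 (cv2) and the standard library are available. Lean on these libraries where they do the work, as an engineer would, in place of code of your own. Each camera call takes 0.05 s, during which the arm holds its last target. There are 200 camera calls.

## Working session

There is one attempt and no reset: what is moved stays moved. The work goes in short steps, Python scripts to look and compute and a tool call to move; the robot and the scene stay as the last step left them, time stands still between calls to the robot, and variables do not carry over. Pictures are saved under pics/ and viewed, at most 10 in all, crops included, and the job is handed in when it is done.

Besides the shell and the picture viewer there is one more tool, called after ">>>" by a JSON object that holds its "fn" and its "kwargs". step_arm: Moves the arm, as the interface text tells. Its arguments: {"type":"object","properties":{"commands":{"type":"array"},"jaw":{"type":"number"},"force":{"type":"number"}},"required":["commands"]}

```bash
ls; mkdir -p pics; cat > h.py <<'E'
from bench import *
import numpy as np, cv2
def snap(n,f):
    d=grab_frame(n); cv2.imwrite('pics/'+f+'.png',d['img']); np.savez('pics/'+f+'.npz',**{k:np.array(v) for k,v in d.items()}); return d
def load(f): return dict(np.load('pics/'+f+'.npz'))
def K(d): return np.array([[d['fx'],0,d['cx']],[0,d['fy'],d['cy']],[0,0,1.]],float)
def ray(d,uv):
    p=cv2.undistortPoints(np.array(uv,float).reshape(-1,1,2),K(d),np.array(d['dist_coeffs'],float)).reshape(-1,2)
    v=np.c_[p[:,0],-p[:,1],-np.ones(len(p))]@np.array(d['T'])[:3,:3].T
    return np.array(d['T'])[:3,3],v
def onz(d,uv,z):
    o,v=ray(d,uv); return o+v*((z-o[2])/v[:,2])[:,None]
def proj(d,P):
    T=np.array(d['T']); q=(np.atleast_2d(P)-T[:3,3])@T[:3,:3]; q=q*[1,-1,-1]
    return cv2.projectPoints(q,np.zeros(3),np.zeros(3),K(d),np.array(d['dist_coeffs'],float))[0].reshape(-1,2)
E
python3 - <<'E'
from h import *
for n in('side','top'):
    d=snap(n,n+'0'); print(n,d['fx'],np.round(d['T'],3).tolist())
s=state(); print(s)
E
```

```text
pics
side 509.4317132561312 [[0.998, 0.032, -0.047, 0.443], [-0.056, 0.617, -0.785, -0.957], [0.004, 0.787, 0.618, 0.713], [0.0, 0.0, 0.0, 1.0]]
top 517.3333295696143 [[0.028, 0.985, -0.168, 0.302], [-0.999, 0.024, -0.022, -0.234], [-0.018, 0.168, 0.986, 1.232], [0.0, 0.0, 0.0, 1.0]]
{'time': 0.1, 'joints': array([-1.2854928 ,  0.61578871, -0.01262733,  1.42470968,  0.00814403,
        1.10341869, -0.04038431]), 'joint_vel': array([-0.00143181, -0.00352792, -0.00070369, -0.00386325, -0.00045683,
       -0.00057372, -0.00211635]), 'tau': array([ 9.67967389e-04, -4.60043049e+01,  2.09801132e-01, -1.66247731e+01,
       -6.11922587e-02,  1.69019104e-02,  8.70174426e-05]), 'tool_pos': array([0.19918295, 0.61798833, 0.21762854]), 'eef_rot': array([-3.13931991e+00,  6.05892268e-05,  2.82989886e+00]), 'wrist_force': array([0.13148924, 0.09896996, 0.09552846]), 'torque': array([ 0.03075825, -0.01629138, -0.01990638]), 'grasp_force': 0.0, 'width': 0.09310780516146684}
```

View pics/top0.png

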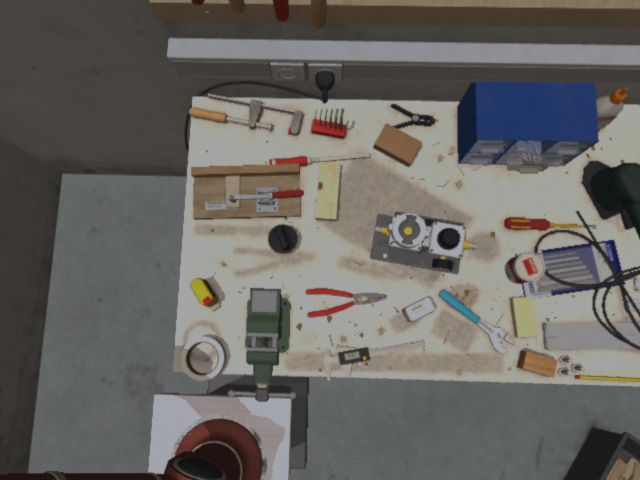

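View pics/side0.png

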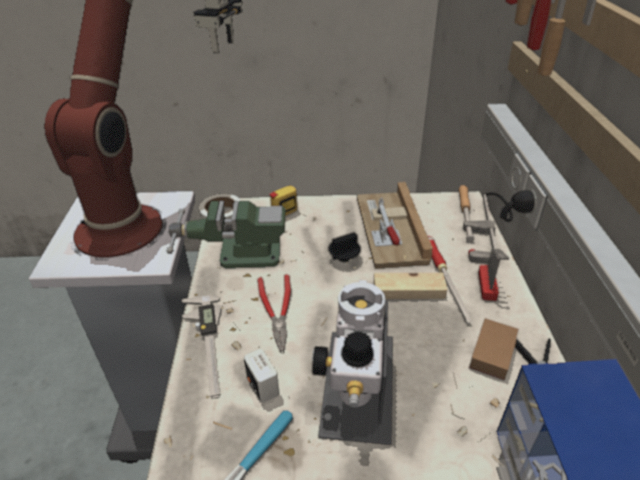

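The top view shows the cap at about (283,239), the open neck at (408,231) and the regulator knob at (449,239). In the side view the cap is at (345,248) and the neck at (362,303). I'll enlarge both areas.

```bash
python3 - <<'E'
from h import *
t=load('top0');s=load('side0')
a=cv2.resize(t['img'][205:275,250:330],None,fx=5,fy=5,interpolation=cv2.INTER_CUBIC)
b=cv2.resize(t['img'][200:270,370:450],None,fx=5,fy=5,interpolation=cv2.INTER_CUBIC)
cv2.imwrite('pics/crop1.png',np.hstack([a,b]))
print(onz(t,[[283,239]],.06),onz(t,[[408,231]],.158),onz(t,[[449,239]],.162))
print(onz(s,[[345,240]],.06),onz(s,[[362,292]],.158))
E
```

```text
[[ 0.50765509 -0.13455207  0.06      ]] [[ 0.51411132 -0.40594695  0.158     ]] [[ 0.49836336 -0.49069208  0.162     ]]
[[ 0.51616887 -0.13898579  0.06      ]] [[ 0.52177869 -0.39249202  0.158     ]]
```

View pics/crop1.png

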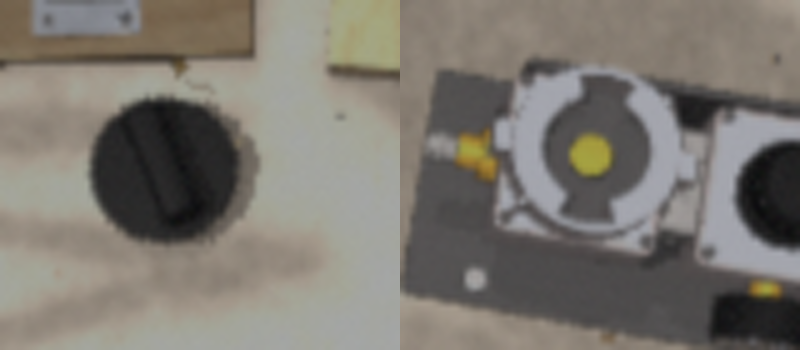

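The cap's bar runs at roughly 30° world yaw, and the slots run at roughly −8°. I'll move over in stages.

>>> {"fn": "step_arm", "kwargs": {"commands": [[-0.0385,-0.0294,-0.008,0],[-0.0385,-0.0294,-0.008,0],[-0.0385,-0.0294,-0.008,0],[-0.0385,-0.0294,-0.008,0],[-0.0385,-0.0294,-0.008,0],[-0.0385,-0.0294,-0.008,0],[-0.0385,-0.0294,-0.008,0],[-0.0385,-0.0294,-0.008,0]], "jaw": 0.75}}

```text
time: 1.1
tool_pos: [0.4209, 0.2987, 0.2826]
eef_rot: [-3.141, -0.0, 2.83]
wrist_force: [1.1, 0.1, -0.2]
width: 0.0702
grasp_force: 0.0
```

>>> {"fn": "step_arm", "kwargs": {"commands": [[0,0,0,10],[0,0,0,10],[0,0,0,10],[0,0,0,10],[0,0,0,10],[0,0,0,10],[0,0,0,10],[0,0,0,10]]}}

```text
time: 2.1
tool_pos: [0.42, 0.3001, 0.2822]
eef_rot: [-3.141, 0.001, 1.428]
wrist_force: [0.4, -0.5, 0.6]
width: 0.0695
grasp_force: 0.0
```

>>> {"fn": "step_arm", "kwargs": {"commands": [[0,0,0,10],[0,0,0,10],[0,0,0,10],[0,0,0,10],[0,0,0,10],[0,0,0,2],[0,0,0,0]]}}

```text
time: 2.98
tool_pos: [0.4201, 0.3003, 0.2824]
eef_rot: [3.141, 0.001, 0.528]
wrist_force: [0.6, -0.2, -0.2]
width: 0.0698
grasp_force: 0.0
```

>>> {"fn": "step_arm", "kwargs": {"commands": [[-0.0178,0.0527,0,0],[-0.0178,0.0527,0,0],[-0.0178,0.0527,0,0],[-0.0178,0.0527,0,0],[-0.0178,0.0527,0,0],[-0.0178,0.0527,0,0],[-0.0178,0.0527,0,0],[-0.0178,0.0527,0,0]]}}

```text
time: 3.98
tool_pos: [0.5092, -0.1373, 0.2827]
eef_rot: [-3.141, -0.001, 0.529]
wrist_force: [0.3, 0.4, -1.2]
width: 0.0695
grasp_force: 0.0
```

>>> {"fn": "step_arm", "kwargs": {"commands": [[0,0,0,0],[0,0,0,0]]}}

```text
time: 4.22
tool_pos: [0.5088, -0.1351, 0.2823]
eef_rot: [-3.14, -0.0, 0.527]
wrist_force: [0.2, -0.6, 0.4]
width: 0.0699
grasp_force: 0.0
```

```bash
python3 - <<'E'
from h import *
w=snap('wrist','w1'); print(np.round(w['T'],3).tolist(),w['fx']); print(state()['tool_pos'],state()['eef_rot'])
import bench; print([k for k in dir(bench) if 'grip' in k.lower()], getattr(bench,'grip_depth',None))
E
```

```text
[[0.503, 0.827, 0.251, 0.578], [-0.864, 0.482, 0.145, -0.095], [-0.002, -0.29, 0.957, 0.447], [0.0, 0.0, 0.0, 1.0]] 373.34261152455053
[ 0.50894869 -0.13416598  0.28234493] [-3.13996963e+00 -1.72863486e-04  5.28969310e-01]
['grip_depth'] -0.0188
```

View pics/w1.png

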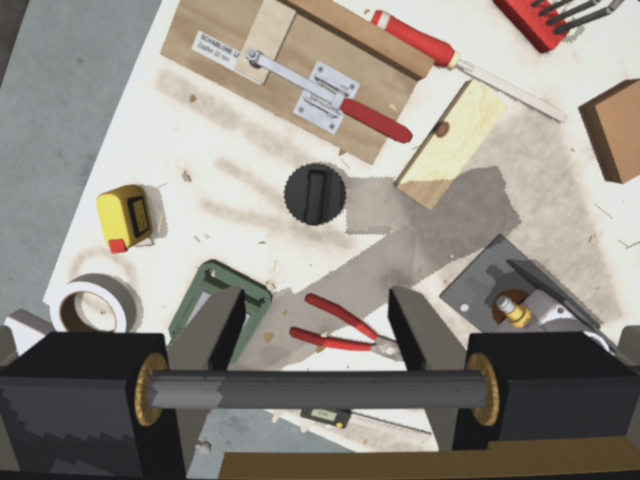

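The wrist view shows the cap at (315,194), with its bar near vertical in the image. I'll segment it and look closer.

```bash
python3 - <<'E'
from h import *
def circ(d,x0,y0,x1,y1,z,th=75):
    g=cv2.cvtColor(d['img'],cv2.COLOR_BGR2GRAY)[y0:y1,x0:x1]
    c=cv2.findContours((g<th).astype(np.uint8),0,1)[0]; c=max(c,key=cv2.contourArea)
    e=cv2.fitEllipse(c); uv=np.array([[e[0][0]+x0,e[0][1]+y0]]); print(e,uv,onz(d,uv,z))
w=load('w1');t=load('top0')
circ(w,275,155,352,232,.028); circ(t,262,218,305,260,.03)
c=w['img'][154:234,275:355].astype(float)
cv2.imwrite('pics/crop2.png',cv2.resize(np.clip(c*3,0,255).astype(np.uint8),None,fx=7,fy=7,interpolation=cv2.INTER_CUBIC))
E
```

```text
((39.85208511352539, 38.89463424682617), (58.72518539428711, 59.344303131103516), 48.717369079589844) [[314.85208511 193.89463425]] [[ 0.51709143 -0.12745766  0.028     ]]
((20.732709884643555, 20.57491683959961), (27.840152740478516, 28.67181968688965), 91.69304656982422) [[282.73270988 238.57491684]] [[ 0.51391425 -0.13133565  0.03      ]]
```

View pics/crop2.png

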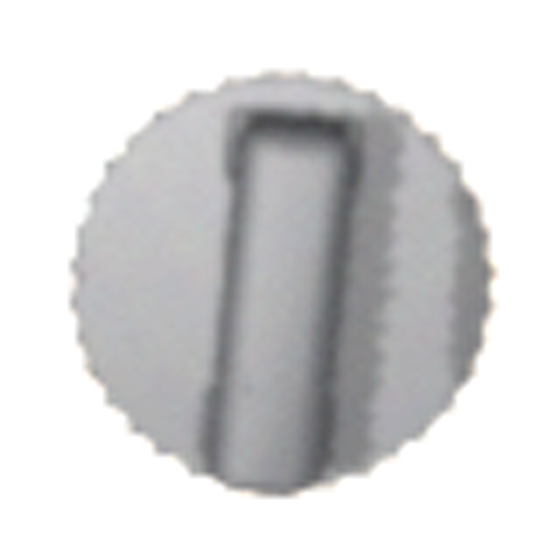

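The crop shows the bar's top face running from about (292,140) to (263,480), and the round cover is cleanly outlined.

```bash
python3 - <<'E'
from h import *
w=load('w1')
p=np.array([[252,140],[222,475],[333,150],[305,470],[292,138],[263,482]])/7.+[275-.43,154-.43]
P=onz(w,p,.06); print(P.round(4))
for a,b in((0,1),(2,3),(4,5)):
    v=P[a]-P[b]; print(np.degrees(np.arctan2(v[1],v[0])),np.linalg.norm(v))
print((P[4]+P[5])/2)
E
```

```text
[[ 0.5377 -0.1106  0.06  ]
 [ 0.4916 -0.1319  0.06  ]
 [ 0.5425 -0.1216  0.06  ]
 [ 0.4987 -0.1424  0.06  ]
 [ 0.5409 -0.1155  0.06  ]
 [ 0.4938 -0.1378  0.06  ]]
24.819258359116667 0.05078114269962931
25.432257275502185 0.04848267307885733
25.36117170667783 0.05212845494102885
[ 0.51739577 -0.12666167  0.06      ]
```

>>> {"fn": "step_arm", "kwargs": {"commands": [[0,0,0,5],[0.0091,-0.0029,0.03,0],[0,0,0.045,0],[0,0,0.045,0],[0,0,0.045,0],[0,0,0.045,0],[0,0,0.025,0],[0,0,0,0]], "jaw": 0.5}}

```text
time: 5.28
tool_pos: [0.5149, -0.1266, 0.0461]
eef_rot: [-3.138, 0.003, 0.442]
wrist_force: [-0.3, 0.2, -0.1]
width: 0.0466
grasp_force: 0.0
```

>>> {"fn": "step_arm", "kwargs": {"commands": [[0,0,0.006,0],[0,0,0.006,0],[0,0,0,0],[0,0,0,0]]}}

```text
time: 5.78
tool_pos: [0.5162, -0.1294, 0.0361]
eef_rot: [3.141, -0.001, 0.439]
wrist_force: [-0.3, -0.0, 0.1]
width: 0.0462
grasp_force: 0.0
```

```bash
python3 - <<'E'
from h import *
w=snap('wrist','w2'); print(state()['tool_pos'],state()['eef_rot'],state()['wrist_force'])
E
```

```text
[ 0.51614445 -0.12940435  0.03604656] [ 3.14115967e+00 -5.64302797e-04  4.38726299e-01] [-0.65605368 -0.20347461 -0.43085902]
```

View pics/w2.png

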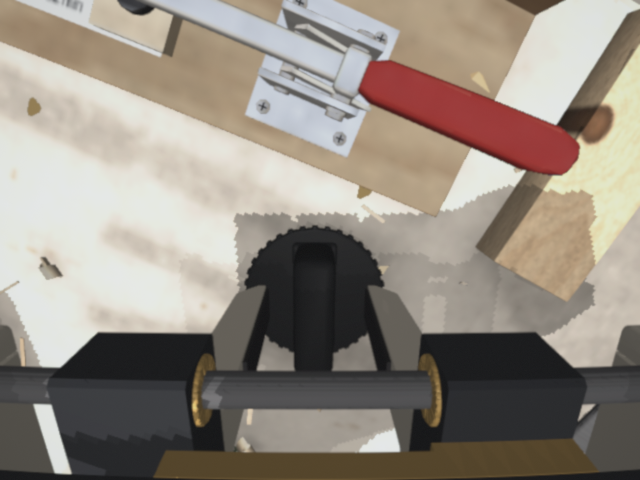

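The bar is centred between the fingers and vertical at column 315. I'll close on it and then lift.

>>> {"fn": "step_arm", "kwargs": {"commands": [[0,0,0,0],[0,0,0,0],[0,0,0,0],[0,0,0,0],[0,0,0,0]], "jaw": 0, "force": 45}}

```text
time: 6.45
tool_pos: [0.5158, -0.1292, 0.0356]
eef_rot: [-3.141, 0.0, 0.439]
wrist_force: [-0.7, 0.5, -0.1]
width: 0.0176
grasp_force: 45.0
```

>>> {"fn": "step_arm", "kwargs": {"commands": [[0,0,-0.02,0],[0,0,-0.04,0],[0,0,-0.05,0],[0,0,-0.05,0],[0,0,-0.05,0],[0,0,-0.05,0],[0,0,0,0],[0,0,0,0]]}}

```text
time: 7.45
tool_pos: [0.515, -0.1287, 0.2945]
eef_rot: [-3.14, 0.002, 0.439]
wrist_force: [0.3, 0.4, -2.2]
width: 0.0175
grasp_force: 45.0
```

>>> {"fn": "step_arm", "kwargs": {"commands": [[0,0,0,9],[0,0,0,9],[0,0,0,9],[0,0,0,8],[-0.0083,0.0448,0,0],[-0.0083,0.0448,0,0],[-0.0083,0.0448,0,0],[-0.0083,0.0448,0,0]]}}

```text
time: 8.45
tool_pos: [0.4512, -0.3003, 0.2932]
eef_rot: [-3.14, 0.004, -0.172]
wrist_force: [0.9, -0.0, -0.8]
width: 0.0177
grasp_force: 45.0
```

>>> {"fn": "step_arm", "kwargs": {"commands": [[-0.0083,0.0448,0,0],[-0.0083,0.0448,0,0],[0,0,0,0],[0,0,0,0]]}}

```text
time: 8.95
tool_pos: [0.4207, -0.3843, 0.2937]
eef_rot: [-3.139, 0.003, -0.172]
wrist_force: [-0.3, 0.5, -1.3]
width: 0.0175
grasp_force: 45.0
```

```bash
python3 - <<'E'
from h import *
w=snap('wrist','w3'); print(state()['tool_pos'],state()['eef_rot'],state()['wrist_force'])
E
```

```text
[ 0.42141061 -0.38381177  0.29398604] [-3.13879362e+00  2.27770796e-03 -1.70413726e-01] [ 0.59020135 -0.39624531 -2.03630096]
```

View pics/w3.png

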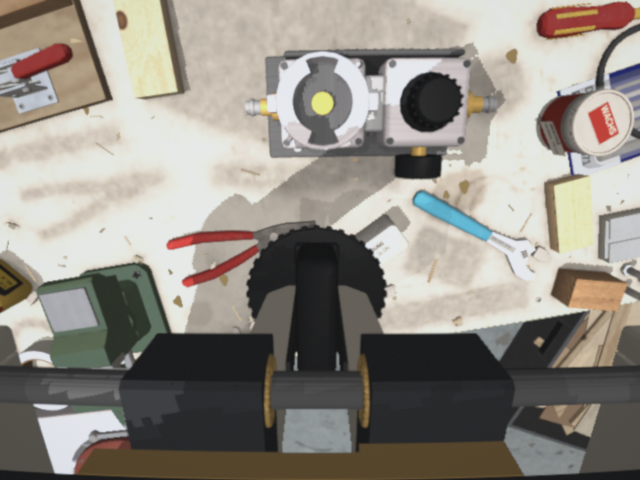

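The neck is in clear view at about (322,100), with the brass pin in the middle. I'll take a closer crop together with the pin's centroid.

```bash
python3 - <<'E'
from h import *
w=load('w3');t=load('top0')
for d,(x0,y0,x1,y1) in((w,(300,80,345,122)),(t,(395,218,422,245))):
    h=cv2.cvtColor(d['img'][y0:y1,x0:x1],cv2.COLOR_BGR2HSV); m=cv2.inRange(h,(20,120,120),(40,255,255))
    M=cv2.moments(m,True); uv=[[x0+M['m10']/M['m00'],y0+M['m01']/M['m00']]]; print(M['m00'],uv,onz(d,uv,.144))
c=w['img'][45:157,262:402]
cv2.imwrite('pics/crop3.png',cv2.resize(c,None,fx=5,fy=5,interpolation=cv2.INTER_CUBIC))
E
```

```text
Traceback (most recent call last):
ZeroDivisionError: float division by zero
```

```bash
python3 - <<'E'
from h import *
w=load('w3');t=load('top0')
print(w['img'][100,322],t['img'][231,408])
for d,(x0,y0,x1,y1) in((w,(300,80,345,122)),(t,(395,218,422,245))):
    i=d['img'][y0:y1,x0:x1].astype(int); m=((i[...,2]-i[...,0])>60).astype(np.uint8)
    M=cv2.moments(m,True); uv=[[x0+M['m10']/M['m00'],y0+M['m01']/M['m00']]]; print(M['m00'],uv,onz(d,uv,.144))
c=w['img'][45:157,262:402]
cv2.imwrite('pics/crop3.png',cv2.resize(c,None,fx=5,fy=5,interpolation=cv2.INTER_CUBIC))
E
```

```text
[134 232 229] [ 64 159 163]
400.0 [[322.1175, 102.795]] [[ 0.51941819 -0.40562289  0.144     ]]
53.0 [[407.5660377358491, 230.54716981132074]] [[ 0.51783409 -0.40726649  0.144     ]]
```

View pics/crop3.png

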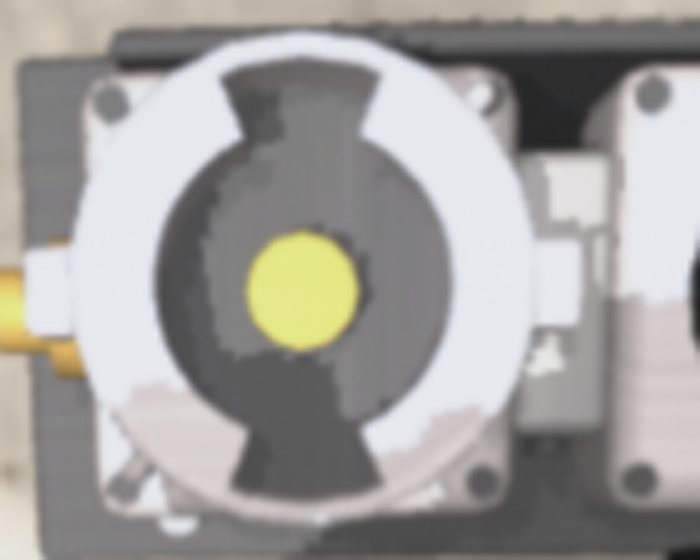

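The crop shows the rim centred at about (304,277), the pin at (304,292), slots at the top and bottom of the ring, and the lock bosses at (50,290) and (558,282).

```bash
python3 - <<'E'
from h import *
w=load('w3')
f=lambda p,z:onz(w,np.array(p)/5.+[262-.4,45-.4],z)
C=f([[304,277],[303.5,283]],.158); print('rim',C.round(4), 'pin',f([[304,292]],.144).round(4))
ang=lambda a,b:np.degrees(np.arctan2((a-b)[1],(a-b)[0]))
P=f([[222,75],[382,72],[232,488],[384,490],[243,140],[362,137],[247,428],[362,425]],.158); print(P.round(4))
for i in(0,4): m=P[i:i+2].mean(0);n=P[i+2:i+4].mean(0); print('slot',ang(m,n),(m+n)/2,np.linalg.norm(m-n))
B=f([[25,290],[581,282]],.155); print('boss',ang(B[0],B[1])-90,B.mean(0),np.linalg.norm(B[0]-B[1]))
s=state(); print(s['tool_pos'],np.degrees(s['eef_rot'][2]))
E
```

```text
rim [[ 0.5205 -0.4059  0.158 ]
 [ 0.5197 -0.4056  0.158 ]] pin [[ 0.5192 -0.4058  0.144 ]]
[[ 0.5506 -0.3987  0.158 ]
 [ 0.547  -0.422   0.158 ]
 [ 0.4917 -0.3896  0.158 ]
 [ 0.4874 -0.4129  0.158 ]
 [ 0.5412 -0.4002  0.158 ]
 [ 0.5386 -0.4177  0.158 ]
 [ 0.5002 -0.3935  0.158 ]
 [ 0.4976 -0.4111  0.158 ]]
slot -8.726885410449917 [ 0.51917716 -0.40580624  0.158     ] 0.06000101472775299
slot -9.194128141196344 [ 0.51941005 -0.40560211  0.158     ] 0.041565918862732434
boss -9.036211733932987 [ 0.51957818 -0.40555912  0.155     ] 0.08531606911404627
[ 0.42141061 -0.38381177  0.29398604] -9.763987277074243
```

```bash
python3 - <<'E'
from h import *
w=load('w3');s=state();p=s['tool_pos'];a=s['eef_rot'][2]
g=w['img'].max(2); 
ex=np.array([np.cos(a),np.sin(a),0]);ey=np.array([np.sin(a),-np.cos(a),0])
uv=[]
for c in range(272,366,6):
    r=np.where(g[205:300,c]<62)[0]; 
    # first row starting a run of >=8 dark pixels
    m=(g[205:300,c]<62).astype(int); k=np.convolve(m,np.ones(8),'valid'); uv.append([c,205+np.argmax(k>=8)])
print(uv)
P=onz(w,uv,p[2]-.007)-p; x=P@ex;y=P@ey
from scipy.optimize import least_squares
f=least_squares(lambda q:np.hypot(x-q[0],y-q[1])-.035,[0,0],loss='soft_l1',f_scale=.0005); print(f.x,np.round(f.fun*1e3,1))
E
```

```text
[[272, np.int64(242)], [278, np.int64(237)], [284, np.int64(235)], [290, np.int64(230)], [296, np.int64(230)], [302, np.int64(227)], [308, np.int64(228)], [314, np.int64(225)], [320, np.int64(228)], [326, np.int64(228)], [332, np.int64(230)], [338, np.int64(231)], [344, np.int64(234)], [350, np.int64(236)], [356, np.int64(239)], [362, np.int64(241)]]
[0.00046286 0.0002624 ] [-0.3  0.1 -0.4  0.8 -0.1  0.7 -0.2  1.1 -0.3  0.  -0.4 -0.1 -0.5 -0.1
  0.1  1. ]
```

>>> {"fn": "step_arm", "kwargs": {"commands": [[0.0334,0.0016,0,-0.7],[0.0334,0.0016,0,0],[0.0334,0.0016,0,0],[0,0,0,0],[0,0,0.04,0],[0,0,0.04,0],[0,0,0,0],[0,0,0,0]]}}

```text
time: 10.0
tool_pos: [0.5192, -0.407, 0.2173]
eef_rot: [3.14, -0.002, -0.159]
wrist_force: [0.1, 0.1, -0.6]
width: 0.0175
grasp_force: 45.0
```

```bash
python3 - <<'E'
from h import *
snap('wrist','w4');s=snap('side','s4');t=snap('top','t4')
q=state();print(q['tool_pos'],np.degrees(q['eef_rot']),q['wrist_force'])
w=load('w4')
a=cv2.resize(w['img'][120:400,170:470],(480,448))
u=proj(s,[[.519,-.406,.17]])[0].astype(int);print(u)
b=cv2.resize(s['img'][u[1]-70:u[1]+70,u[0]-50:u[0]+50],(320,448),interpolation=cv2.INTER_CUBIC)
cv2.imwrite('pics/crop4.png',np.hstack([a,b]))
E
```

```text
[ 0.51936115 -0.4076074   0.21795195] [ 1.79871462e+02 -1.76289667e-01 -9.15322368e+00] [ 0.2783634   0.33139614 -0.81865526]
[361 292]
```

View pics/crop4.png

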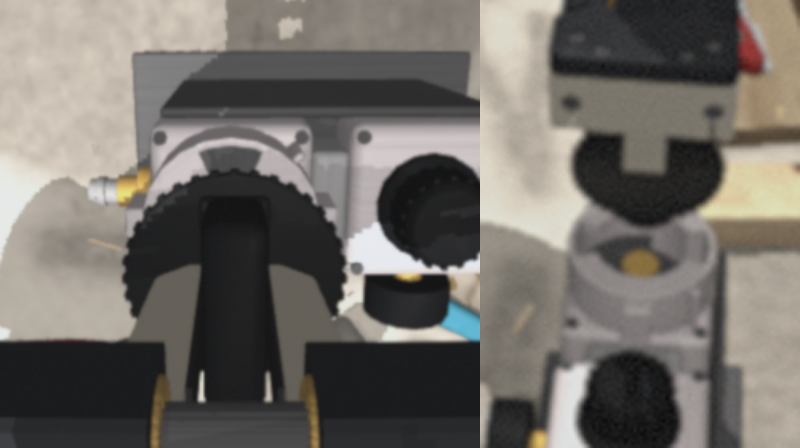

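The bar lines up with the visible slot, the neck is below the cap and the pin is visible. Next is a gentle descent.

>>> {"fn": "step_arm", "kwargs": {"commands": [[0,-0.0015,0.012,0],[0,0,0.012,0],[0,0,0.004,0],[0,0,0.004,0],[0,0,0,0],[0,0,0,0]]}}

```text
time: 10.9
tool_pos: [0.5192, -0.4055, 0.184]
eef_rot: [3.141, -0.0, -0.16]
wrist_force: [0.4, -0.3, -1.9]
width: 0.0174
grasp_force: 45.0
```

>>> {"fn": "step_arm", "kwargs": {"commands": [[0,0,0.002,0],[0,0,0.002,0],[0,0,0.002,0],[0,0,0.002,0],[0,0,0,0],[0,0,0,0]]}}

```text
time: 11.65
tool_pos: [0.5192, -0.4053, 0.176]
eef_rot: [3.141, -0.0, -0.16]
wrist_force: [-0.6, 1.1, 2.6]
width: 0.0177
grasp_force: 45.0
```

>>> {"fn": "step_arm", "kwargs": {"commands": [[0,0,0.002,0],[0,0,0.002,0],[0,0,0.001,0],[0,0,0.001,0],[0,0,0,0],[0,0,0,0]]}}

```text
time: 12.4
tool_pos: [0.5192, -0.4053, 0.17]
eef_rot: [3.141, -0.0, -0.16]
wrist_force: [-1.0, 1.7, 6.6]
width: 0.0175
grasp_force: 45.0
```

>>> {"fn": "step_arm", "kwargs": {"commands": [[0,0,0.001,0],[0,0,0,0],[0,0,0,0]]}}

```text
time: 12.78
tool_pos: [0.5192, -0.4053, 0.1692]
eef_rot: [3.141, -0.0, -0.16]
wrist_force: [-0.6, 2.3, 5.4]
width: 0.0181
grasp_force: 45.0
```

>>> {"fn": "step_arm", "kwargs": {"commands": [[0,0,0.0007,0],[0,0,0,0],[0,0,0,0]]}}

```text
time: 13.15
tool_pos: [0.5192, -0.4053, 0.1687]
eef_rot: [3.141, -0.001, -0.16]
wrist_force: [-1.2, 1.3, 6.7]
width: 0.018
grasp_force: 45.0
```

>>> {"fn": "step_arm", "kwargs": {"commands": [[0,0,0.0005,0],[0,0,0,0],[0,0,0,0]]}}

```text
time: 13.52
tool_pos: [0.5192, -0.4053, 0.1687]
eef_rot: [3.142, -0.001, -0.16]
wrist_force: [-2.1, 3.2, 8.4]
width: 0.0175
grasp_force: 45.0
```

>>> {"fn": "step_arm", "kwargs": {"commands": [[0,0,0.0005,0],[0,0,0,0],[0,0,0,0]]}}

```text
time: 13.9
tool_pos: [0.5192, -0.4053, 0.1687]
eef_rot: [3.142, -0.001, -0.16]
wrist_force: [-1.3, 3.4, 10.3]
width: 0.0174
grasp_force: 45.0
```

>>> {"fn": "step_arm", "kwargs": {"commands": [[0,0,0,3],[0,0,0,3],[0,0,0,3],[0,0,0,3],[0,0,0,3],[0,0,0,0]]}}

```text
time: 14.65
tool_pos: [0.5197, -0.4069, 0.1687]
eef_rot: [3.139, -0.004, -0.422]
wrist_force: [-0.9, 0.7, 8.8]
width: 0.0178
grasp_force: 45.0
```

>>> {"fn": "step_arm", "kwargs": {"commands": [[0,0,0,3],[0,0,0,3],[0,0,0,3],[0,0,0,3],[0,0,0,3],[0,0,0,0]]}}

```text
time: 15.4
tool_pos: [0.5191, -0.4074, 0.1688]
eef_rot: [3.139, -0.004, -0.684]
wrist_force: [0.2, 0.4, 8.0]
width: 0.0176
grasp_force: 45.0
```

>>> {"fn": "step_arm", "kwargs": {"commands": [[0,0,0,3],[0,0,0,3],[0,0,0,3],[0,0,0,3],[0,0,0,2],[0,0,0,0],[0,0,0,0]]}}

```text
time: 16.27
tool_pos: [0.5187, -0.4075, 0.1687]
eef_rot: [3.139, -0.004, -0.929]
wrist_force: [-1.7, -0.4, 9.0]
width: 0.018
grasp_force: 45.0
```

```bash
python3 - <<'E'
from h import *
w=snap('wrist','w5');s=snap('side','s5')
q=state();print(q['time'],q['tool_pos'],np.degrees(q['eef_rot']),q['wrist_force'],q['torque'],q['width'],q['grasp_force'])
a=np.clip(cv2.resize(w['img'][120:400,170:470],(480,448)).astype(float)*1.6,0,255)
b=cv2.resize(s['img'][222:362,311:411],(320,448),interpolation=cv2.INTER_CUBIC)
cv2.imwrite('pics/crop5.png',np.hstack([a,b]))
E
```

```text
16.375 [ 0.51870351 -0.40743224  0.16873283] [179.87230348  -0.24068561 -53.20686316] [-1.25783812 -0.09383438  7.54384505] [0.1206582  0.53711956 0.04947657] 0.01818255937844234 45.00094771385193[ WARN:0@2.288] global loadsave.cpp:1063 imwrite_ Unsupported depth image for selected encoder is fallbacked to CV_8U.
```

View pics/crop5.png

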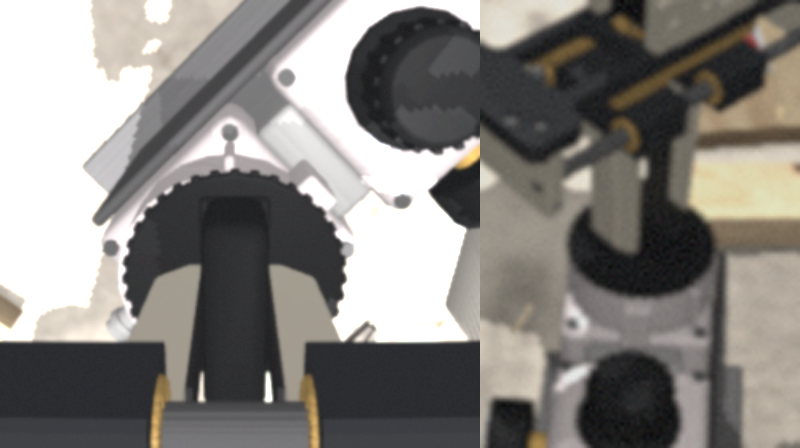

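The cover lies on the rim with no gap, and the bar is still square in the grip and points at the narrow rib, crop pixel (228,150). I'll trim the last 0.8° and add a little hold-down.

>>> {"fn": "step_arm", "kwargs": {"commands": [[0,0,0.0007,0.8],[0,0,0,0],[0,0,0,0],[0,0,0,0]]}}

```text
time: 16.88
tool_pos: [0.5187, -0.4075, 0.1687]
eef_rot: [3.14, -0.004, -0.942]
wrist_force: [-1.7, 0.2, 10.2]
width: 0.0174
grasp_force: 45.0
```

```bash
python3 -c "
from bench import *
print(hand_in())"
```

```text
the job is handed in; nothing more can be done
None
```

The cap is in the vent position and the job is handed in: lugs through the slots, cover pressed onto the rim with about 10 N, and turned 45° clockwise in line with the narrow ribs, with the gripper still holding it down.

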